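# Wedge a platform deck into its gluing jig and hold it down

### The job

On the model-railway bench, slide the plywood platform tile (the one with the little hut on it) in its jig until it is against the fence, and stand the spacer (the thinner of the two upright wooden blocks) on the jig's floor in the gap on the tile's other side, away from the fence, at the end where that gap is wide enough for it. Press the tile down against its springs, for example on the hut's roof, until its deck is flush with the top of the fence, and finish while still holding it pressed down there. Leave everything else on the bench where it is.

Things in the scene. Friction and masses are not known exactly. Their poses are not given: they have to be found in the camera images.
- jig: Fixed wooden jig, base 150 (x) by 180 (y) by 20 mm thick; its upper face is the jig's floor. Origin: centre of the base's underside; x points from the stops to the fence, y along the fence. On the floor, tops at z = 40 mm: two side cheeks, inner faces at y = +72 and -72 mm, 12 mm thick, x -65 to 45; the fence and two stops (own entries). The tile lies between them on a sprung platen.
- fence (a point): Middle of the fence's inner face (the one facing the tile), at its top edge: x = 45 mm, z = 40 mm in the jig's frame. The fence is a wooden bar 20 mm thick, 168 mm long (y), 20 mm above the jig's floor. Axes as the jig's.
- platen (a joint): How far (m) the sprung plate under the tile is pressed down: 0 raised (its top 6 mm above the jig's floor, so the deck stands 6 mm above the fence's top), about 0.006 with the tile down on the floor. Pressing on the tile starts to move it at about 3 N and takes about 7 N to reach the floor; it springs back when let go.
- tile: Loose plywood tile, 80 (x) by 140 (y) by 20 mm, 150 g, 2 mm play at each cheek. On its middle is fixed a hut 30 (x) by 44 (y) mm, 35 mm tall, flat roof 55 mm above the tile's underside: grip or push it. Origin: centre of underside; axes as the jig's. Starts 5 to 8 mm short of the fence; touching it, its origin is at x = 5 mm in the jig's frame. Slides easily and stays where left.
- thin_stop: Fixed wooden stop opposite the fence, 10 (x) by 71 (y) by 20 mm tall. Origin: middle of the lower edge of its outer face, on the jig's floor; x points to the tile and fence. It fills x = 0 to 10 mm. The wide gap is between it and the tile. Thin and thick stop stand side by side along y, either way round.
- wide_gap (a point): Middle of the wide gap, on the jig's floor (20 mm above the bench). With the tile against the fence the gap is 20.5 mm (x) by 71 mm (y) and 20 mm deep below the fence's top, closed at its ends by a cheek and by the thick stop. Axes as the thin stop's.
- thick_stop: Fixed wooden stop beside the thin one, 20 (x) by 71 (y) by 20 mm tall, origin and axes placed alike. The gap between it and the tile is only 10.5 mm when the tile touches the fence: too narrow for the spacer.
- spacer: Loose wooden slab standing upright on the bench, 18 mm thick (x), 45 mm wide (y), 76 mm tall, about 60 g; the edges of its foot are bevelled 2.5 mm over the lowest 4 mm. Origin: centre of underside. It fits the wide gap with its thickness across the gap, either way round, with 2.5 mm to spare.
- offcut: Bystander: a wooden block like the spacer but twice as thick: 36 (x) by 45 (y) by 76 mm tall, upright. It fits neither gap. Origin: centre of underside.
- loco: Bystander: green model locomotive, 150 long (x), 36 wide, 52 mm tall. Origin: centre of underside.
- glue: Bystander: white glue bottle, 54 mm across, 150 mm tall. Origin: centre of underside.
- jar: Bystander: glass jar with steel lid, 60 mm across, 75 mm tall. Origin: centre of underside.
- screwdriver: Bystander: screwdriver lying along its x, handle to -x.
- tin: Bystander: steel tin, 66 mm across, 85 mm tall. Origin: centre of underside.
- cup: Bystander: white plastic cup, 72 mm across the rim, 85 mm tall. Origin: centre of underside.
- brush: Bystander: flat paint brush lying along its x, handle to -x.

How it is judged (in metres and radians):
At the end, for the whole second after the job is handed in: Tile within 3 mm of the fence, square within 0.06 rad, level within 0.04 rad, down within 1.8 mm of the floor with the platen at least 4.2 mm in; spacer stands on the floor (3 mm) in the wide gap by the thin stop, upright within 0.12 rad; the robot presses the tile with over 2 N; all still (x of tile in the frame of jig between 0.002 and 0.0075 m and z of tile in the frame of jig below 0.0218 m and angle between tile's own z axis and vertical below 0.04 rad and angle between the x axis of tile and the x axis of jig, either way round below 0.06 rad and value of joint platen above 0.0042 m and x of spacer in the frame of thin_stop between 0.016 and 0.0245 m and y of spacer in the frame of thin_stop between -0.018 and 0.018 m and z of spacer in the frame of thin_stop between -0.003 and 0.003 m and angle between spacer's own z axis and vertical below 0.12 rad and contact force between any of the fingers, the arm and tile above 2 N and linear speed of each of tile, spacer below 0.02 m/s); the arm keeps its last pose, push and grip.
It fails at once if another thing on the bench was moved more than 3 cm (distance of any of offcut, loco, glue, jar, screwdriver, tin, cup, brush from where it was at the start of the episode above 0.03 m).
It also fails if it takes over 61 s, if anything falls off the work surface, if the arm or the gripper's body presses on something with over 40 N, if the wrist force passes 120 N, or if a joint passes its speed limit or range.

### The arm

A 6-joint arm with a two-finger parallel gripper is mounted at the origin on the work surface. World frame = base frame: x ahead of the robot, y to its left, z up, the work surface at z = 0. Lengths are in mm, angles in rad, forces in N, time in s.
With the tool pointing down it reaches from about 350 to 975 mm from the base axis. Payload 4.9 kg.
Tool frame: the origin (TCP) lies at the centre of the arm's flange, where the gripper is bolted on; the fingertips stand 173 mm ahead of it and the grasp point (between the pads) lies 155 mm ahead of it; z points along the fingers, y is the line along which they close (so a half turn about z gives the same grasp; the last joint's range is limited). The gripper opens to 85 mm and grips with 20 to 120 N. Pads are 22 mm wide; open, the fingers measure 114 mm over their backs; the gripper's body (76 mm by 85 mm) begins 54 mm behind the grasp point. The pads swing forward as they close: fully open they stand 13 mm farther back than shut.
Start: joints at [1.136, 0.053, 1.613, -0, 1.476, -0.119], TCP at [194.101, 594.077, 404.704] pointing down, gripper open.
Joint ranges: [-3.01, 3.01], [-1.01, 2.22], [0.06, 2.58], [-1.02, 4.17], [0.09, 2.62], [-3.14, 3.14]. Speed limits (rad/s): [2.57, 2.57, 3.14, 3.14, 3.14, 3.14].

### API

Orientations are given as a unit quaternion [x, y, z, w].
In Python, from cell import robot, hand, kinematics, monitor, cams, ticket gives the robot as it stands. Calls block until the motion is done:
- robot.goto(position, orientation): joint-space move of the TCP to a pose.
- robot.move_straight(position, max_speed=150, rotation=None): straight line of the TCP; rotation=None keeps the orientation; max_speed is the mean speed in mm/s.
- robot.movej(angles): joint-space move.
- hand.move_gripper(opening): opening from 0.0 (shut) to 1.0 (fully open); the grip force is fixed at half the most; returns when the fingers have stopped.
- robot.dwell(seconds).
- kinematics.inverse_kinematics(position, orientation): joint angles nearest the present ones, or None.
- monitor.observe(): the state.
- cams.grab_frame(name): name is "scene" or "top" or "wrist"; returns a dict with "color" (420x560x3 uint8, blue, green, red), "depth" (420x560 float32, mm along the optical axis (not along the pixel's ray), 0 where there is no reading), "intrinsics" (3x3 intrinsics, pixels), "R" (3x3) and "t" (3): a world point X has camera coordinates R X + t; the wrist camera has in their place "T_tool_cam" (4x4, takes a point from camera to tool coordinates, whose origin is the TCP and whose axes are the flange's). Camera axes: x right, y down, z forward; pixel columns grow to the right and rows downward; lengths in mm; the calibration is good to about 2 mm. A picture is of the moment at which its call begins: read the wrist's pose just before it.
A pose or a line that the arm cannot do raises robot.PlanningError and nothing moves.
- ticket.sign_off(): hands the job in; it is judged then, once.
The state is a dict: "time": time; "qpos": joint angles; "dq": joint speeds; "tau": joint torques, N m; "position": TCP position; "eef_rot": TCP orientation; "contact_force": force on the tool from outside, world axes, zero at the start; "wrist_torque": the same for the moment, N m; "gripper_width": opening from 0.0 (shut) to 1.0 (fully open); "grasp_force": force on a finger pad.
Only numpy, scipy, OpenCV 4.12 (cv2) and the standard library are available. Lean on these libraries where they do the work, as an engineer would, in place of code of your own. Each camera call takes 0.05 s, during which the arm holds its last target. There are 200 camera calls.

## Working session

There is one attempt and no reset: what is moved stays moved. The work goes in short steps, each a Python script; the robot and the scene stay as the last script left them, time stands still between calls to the robot, and variables do not carry over. Pictures are saved under pics/ and viewed, at most 10 in all, crops included, and the job is handed in when it is done.

```bash
mkdir -p pics; ls; python3 - <<'E'
from cell import robot, hand, kinematics, monitor, cams, ticket
import cv2,numpy as np
for n in ("top","scene"):
    f=cams.grab_frame(n); cv2.imwrite(f"pics/{n}0.png",f["color"]); np.savez(f"/tmp/{n}0.npz",**f)
    print(n,f["intrinsics"].tolist(),f["R"].round(3).tolist(),f["t"].round(1))
s=monitor.observe(); print({k:np.round(v,3).tolist() for k,v in s.items()})
E
```

```text
pics
top [[447.63553582355746, 0.0, 282.4927864891142], [0.0, 447.63553582355746, 216.14160893191968], [0.0, 0.0, 1.0]] [[-0.017, -1.0, -0.0], [-0.989, 0.016, -0.144], [0.144, -0.002, -0.99]] [  33.9  526.2 1079.7]
scene [[543.2582069872972, 0.0, 283.69641219898887], [0.0, 543.2582069872972, 210.91011243011053], [0.0, 0.0, 1.0]] [[-0.678, 0.735, 0.004], [0.6, 0.556, -0.575], [-0.425, -0.387, -0.818]] [ 380.4 -303.4 1652.3]
{'time': 0.1, 'qpos': [1.136, 0.053, 1.614, 0.0, 1.476, -0.119], 'dq': [-0.0, -0.001, -0.003, -0.002, 0.003, -0.0], 'tau': [0.0, -39.491, -37.136, -0.0, 0.004, 0.0], 'position': [194.0, 593.875, 403.568], 'eef_rot': [0.157, 0.988, -0.001, -0.0], 'contact_force': [-0.076, 0.613, -0.193], 'wrist_torque': [-0.023, 0.0, 0.075], 'grasp_force': 0.0, 'gripper_width': 1.002}
```

View pics/top0.png

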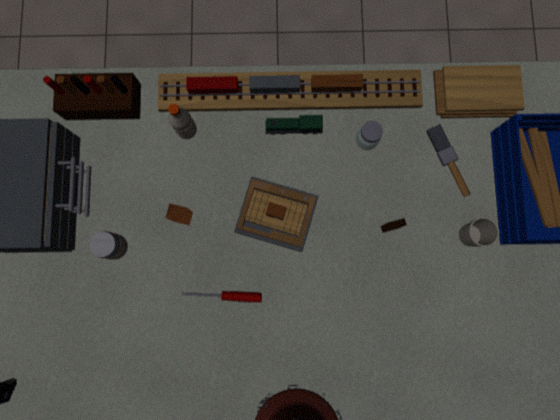

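View pics/scene0.png

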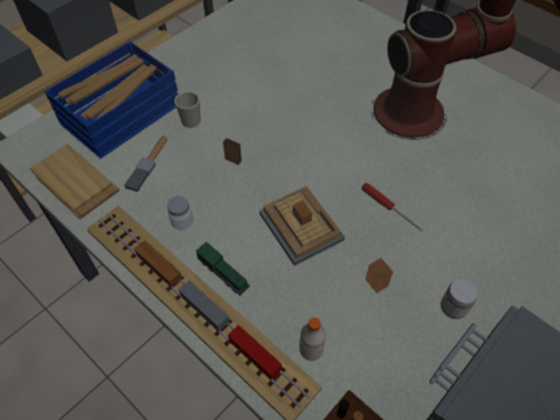

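The top view shows the jig at (277,214) with the hut at (276,211), the thin dark spacer at (393,225), and the thicker offcut at (179,214). Next I'll look from near with the wrist camera.

```bash
cat > h.py <<'E'
from cell import robot, hand, kinematics, monitor, cams, ticket
import cv2,numpy as np
from scipy.spatial.transform import Rotation as Ro
def ray_plane(px,z,K,R,t):
    px=np.atleast_2d(np.float64(px)); d=np.c_[px,np.ones(len(px))]@np.linalg.inv(K).T@R
    c=-R.T@t; return c+d*((z-c[2])/d[:,2])[:,None]
def down(yaw): # tool z down, tool y axis (closing) along world yaw+90deg
    return (Ro.from_euler('z',yaw)*Ro.from_euler('x',np.pi)).as_quat()
def wrist(name):
    s=monitor.observe(); f=cams.grab_frame("wrist")
    T=np.eye(4); T[:3,:3]=Ro.from_quat(s["eef_rot"]).as_matrix(); T[:3,3]=s["position"]
    W=np.linalg.inv(T@f["T_tool_cam"]); f["R"],f["t"]=W[:3,:3],W[:3,3]
    cv2.imwrite(f"pics/{name}.png",f["color"]); np.savez(f"/tmp/{name}.npz",**f); return f
def load(n): return dict(np.load(f"/tmp/{n}.npz"))
E
python3 - <<'E'
from h import *
f=load("top0"); g=lambda p,z: ray_plane(p,z,f["intrinsics"],f["R"],f["t"]).round(0)
print("jig",g((277,214),40),"spacer",g((393,225),76),"offc",g((179,214),76))
w=cams.grab_frame("wrist"); print(w["T_tool_cam"].round(3),w["intrinsics"].round(0))
E
```

```text
jig [[532.  39.  40.]] spacer [[ 495. -240.   76.]] offc [[531. 275.  76.]]
[[ 1.0000e-03 -9.6200e-01 -2.7200e-01  6.8789e+01]
 [ 1.0000e+00  0.0000e+00  1.0000e-03 -3.5700e-01]
 [-1.0000e-03 -2.7200e-01  9.6200e-01  3.2261e+01]
 [ 0.0000e+00  0.0000e+00  0.0000e+00  1.0000e+00]] [[335.   0. 273.]
 [  0. 335. 210.]
 [  0.   0.   1.]]
```

```bash
python3 - <<'E'
from h import *
q=down(np.pi/2)
for n,p in (("j1",(572,50,380)),("j2",(492,50,380)),("s1",(535,-215,400)),("s2",(455,-215,400))):
    robot.goto(p,q); robot.dwell(0.2); wrist(n)
s=monitor.observe(); print(s["time"],s["position"],s["qpos"])
E
python3 - <<'E'
import cv2
cv2.imwrite("pics/j12.png",cv2.hconcat([cv2.resize(cv2.convertScaleAbs(cv2.imread(f"pics/{n}.png")[60:360,80:480],alpha=1.8),(800,600)) for n in ("j1",)]))
cv2.imwrite("pics/s12.png",cv2.convertScaleAbs(cv2.hconcat([cv2.imread(f"pics/{n}.png")[60:360,80:480] for n in ("s1","s2")]),alpha=1.8))
E
```

```text
5.3917 [ 455.70795613 -214.92373271  400.07087094] [-5.88521759e-01 -2.40362265e-01  1.89421985e+00  1.19824660e-04
  1.48772875e+00 -5.89324886e-01]
```

View pics/j12.png

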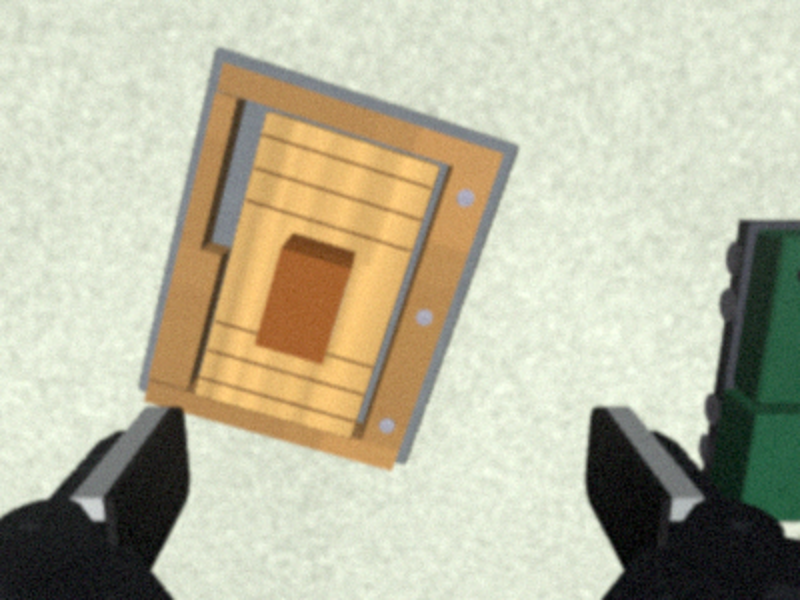

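View pics/s12.png

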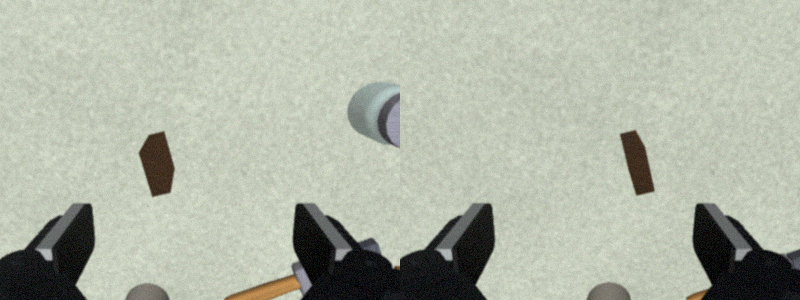

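In j1 crop the fence with three screws is at the right (~(425,315)). The thick stop is at lower left (~(190,310)), the thin stop and wide gap at upper left (~(240,170)), and the hut roof at ~(305,300). In s12 the spacer is at (157,163) in the left half and (637,162) in the right. Next I'll measure with depth heights, colour, and two-view triangulation as a check.

```bash
cat >> h.py <<'E'
def cloud(f):
    v,u=np.mgrid[:420,:560]; K=f["intrinsics"]; d=f["depth"].astype(float)
    P=np.stack([(u-K[0,2])/K[0,0]*d,(v-K[1,2])/K[1,1]*d,d],-1)
    return (P-f["t"])@f["R"], d>0
def rect(xy):
    (c,(w,h),a)=cv2.minAreaRect(np.float32(xy))
    if w>h: w,h,a=h,w,a+90   # w short; a = angle of the short side
    a=(a+90)%180-90; return np.r_[np.round(c,1),round(w,1),round(h,1),round(a,1)]
def tri(f1,p1,f2,p2):
    P=[f["intrinsics"]@np.c_[f["R"],f["t"]] for f in (f1,f2)]
    X=cv2.triangulatePoints(P[0],P[1],np.float64(p1).reshape(2,1),np.float64(p2).reshape(2,1)); return (X[:3]/X[3]).ravel()
def biggest(m):
    c=max(cv2.findContours(m.astype(np.uint8)*255,cv2.RETR_EXTERNAL,cv2.CHAIN_APPROX_NONE)[0],key=cv2.contourArea); return c[:,0,:]
E
python3 - <<'E'
from h import *
cs={}
def go(n,lo,hi,cx,cy,r,zn,sat=0):
    f=load(n); P,ok=cloud(f); hsv=cv2.cvtColor(f["color"],cv2.COLOR_BGR2HSV)
    m=ok&(P[...,2]>lo)&(P[...,2]<hi)&(np.hypot(P[...,0]-cx,P[...,1]-cy)<r)&(hsv[...,1]>sat)
    m=cv2.morphologyEx(m.astype(np.uint8),cv2.MORPH_OPEN,np.ones((3,3)))
    c=biggest(m); z=np.median(P[...,2][m>0])
    X=ray_plane(c,zn,f["intrinsics"],f["R"],f["t"])[:,:2]
    print(n,"z med",z.round(1),"rect",rect(X)); pc=cv2.minAreaRect(c)[0]; return f,pc
for lab,a in (("jig",("j",33,43.5,532,39,130,40,90)),("tile",("j",41.5,52,532,39,130,46,60)),("hut",("j",70,90,532,39,60,81)),("spacer",("s",64,86,495,-240,60,76))):
    print(lab); r=[go(a[0]+k,*a[1:]) for k in "12"]; print(" tri",tri(r[0][0],r[0][1],r[1][0],r[1][1]).round(1))
f=load("j1");hsv=cv2.cvtColor(f["color"],cv2.COLOR_BGR2HSV)
for p in ((140,100),(425,250),(305,310),(350,170),(235,150)): u,v=80+p[0]//2,60+p[1]//2; print(p,hsv[v,u],cloud(f)[0][v,u].round(0))
E
```

```text
jig
j1 z med 38.5 rect [537.6  41.1 129.5 166.4 -17.4]
j2 z med 38.6 rect [537.2  41.1 129.5 166.6 -17.4]
 tri [537.7  48.7  52.2]
tile
j1 z med 44.5 rect [537.2  41.2  79.3 139.  -17.3]
j2 z med 44.6 rect [536.4  41.3  79.6 138.9 -17.3]
 tri [537.4  47.1  56.2]
hut
j1 z med 79.5 rect [537.4  42.1  29.8  46.1 -17.4]
j2 z med 79.5 rect [536.   41.9  31.7  45.1 -17. ]
 tri [536.9  41.2  77. ]
spacer
s1 z med 74.4 rect [ 500.4 -247.7   19.8   47.    14.6]
s2 z med 74.5 rect [ 498.9 -247.6   18.1   48.    14.4]
 tri [ 499.7 -249.1   70.4]
(140, 100) [ 48  26 129] [449. 125.  -2.]
(425, 250) [ 17 138  83] [590.  56.  36.]
(305, 310) [ 13 184  93] [538.  39.  79.]
(350, 170) [ 19 130 133] [556.  94.  43.]
(235, 150) [105   8  63] [499. 101.  18.]
```

```bash
cat >> h.py <<'E'
JC=np.array([537.4,41.1]); JA=np.radians(-17.4); JX=np.array([np.cos(JA),np.sin(JA)]); JY=np.array([-JX[1],JX[0]])
JQ=down(JA+np.pi/2)
def jig(x,y,z): return np.r_[JC+x*JX+y*JY,z]
def fj():
    c=monitor.observe(); F=c["contact_force"]; return np.round([F[:2]@JX,F[:2]@JY,F[2]],1)
E
python3 - <<'E'
from h import *
h=np.array([536.8,41.9])
robot.goto(np.r_[h,300],JQ); robot.move_straight(np.r_[h,228])
print("before",fj()); hand.move_gripper(0.0); robot.dwell(.2); p=monitor.observe()
f0=fj(); print(f0,p["gripper_width"],p["grasp_force"],p["position"])
x0=(p["position"][:2]-JC)@JX
for i in range(1,16):
    robot.move_straight(np.r_[h+i*JX,228],max_speed=15); f=fj(); q=monitor.observe()
    print(i,f,round((q["position"][:2]-JC)@JX,2))
    if abs(f[0]-f0[0])>8: break
print(q["time"])
E
```

```text
before [0.3 0.8 0.5]
[-0.8 -0.1  2.9] 0.34082790378012257 64.65025305747986 [537.00911385  41.93179688 228.38386958]
1 [-2.2 -0.1  2.6] 0.07
2 [-2.5  0.7  3.1] 1.1
3 [-2.9 -0.4  3.6] 2.22
4 [-1.7  0.4  2.7] 3.26
5 [-2.4  0.2  3.7] 4.28
6 [-3.9  0.3  3.5] 5.13
7 [-7.2 -1.2  6.3] 5.64
8 [-11.2  -0.8   9.7] 6.13
9.8833
```

```bash
python3 - <<'E'
from h import *
h=np.array([536.8,41.9])
robot.move_straight(np.r_[h+6*JX,228],max_speed=30); hand.move_gripper(0.9)
robot.move_straight(np.r_[h+6*JX,300]); 
robot.goto(np.r_[JC+12*JY,380],JQ); robot.dwell(.2)
f=wrist("j3"); P,ok=cloud(f); sat=cv2.cvtColor(f["color"],cv2.COLOR_BGR2HSV)[...,1]
for lo,hi,z,s in ((33,43.5,40,90),(41.5,52,46,60)):
    m=ok&(P[...,2]>lo)&(P[...,2]<hi)&(np.hypot(P[...,0]-532,P[...,1]-39)<130)&(sat>s)
    c=biggest(cv2.morphologyEx(m.astype(np.uint8),cv2.MORPH_OPEN,np.ones((3,3))))
    r=rect(ray_plane(c,z,f["intrinsics"],f["R"],f["t"])[:,:2]); print(r,(r[:2]-JC)@JX)
# spacer pick
sp=np.array([499.6,-247.7]); q=down(np.radians(14.5)+np.pi/2)
robot.goto(np.r_[sp,330],q); robot.dwell(.2); f=wrist("s3"); P,ok=cloud(f)
m=ok&(P[...,2]>64)&(P[...,2]<86)&(np.hypot(P[...,0]-sp[0],P[...,1]-sp[1])<50)
c=biggest(m); print(rect(ray_plane(c,76,f["intrinsics"],f["R"],f["t"])[:,:2]),monitor.observe()["time"])
E
python3 -c "
import cv2
cv2.imwrite('pics/v3.png',cv2.convertScaleAbs(cv2.hconcat([cv2.imread(f'pics/{n}.png')[60:400,80:480] for n in ('j3','s3')]),alpha=1.8))"
```

```text
[537.5  41.1 129.4 166.2 -17.4] 0.0954240328516494
[542.5  39.4  79.4 138.1 -17.4] 5.374995022268382
[ 499.4 -248.1   17.6   46.6   14. ] 13.3833
```

View pics/v3.png

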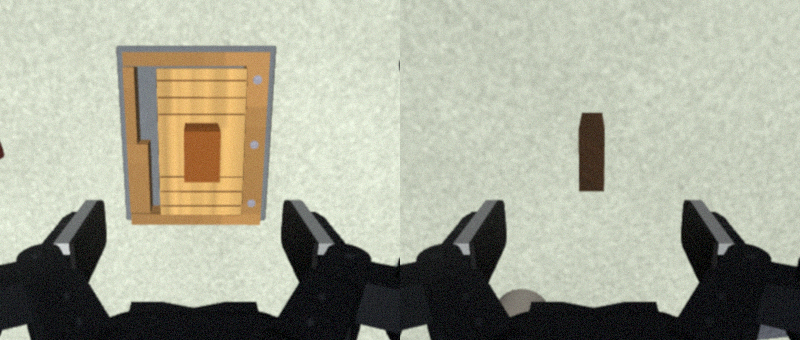

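The tile is against the fence, with no gap left at (247,140). The spacer stands at (591,150), between the fingers. Now I'll pick it and place it, with force guards on the descent.

```bash
python3 - <<'E'
from h import *
sp=np.array([499.5,-248]); q=down(np.radians(14.2)+np.pi/2)
robot.goto(np.r_[sp,300],q); robot.move_straight(np.r_[sp,211]); hand.move_gripper(0.0)
s=monitor.observe(); print(s["gripper_width"],s["grasp_force"],s["position"])
robot.move_straight(np.r_[sp,320],max_speed=120)
robot.goto(jig(-44.8,37,320),JQ); robot.move_straight(jig(-44.8,37,258)); robot.dwell(.3)
wrist("p1"); s=monitor.observe(); print(s["gripper_width"],s["time"],fj(),[(s["position"][:2]-JC)@a for a in (JX,JY)])
E
python3 -c "
import cv2
cv2.imwrite('pics/p1v.png',cv2.convertScaleAbs(cv2.imread('pics/p1.png'),alpha=1.8))"
```

```text
0.20217057616037257 59.5959198474884 [ 499.66836758 -248.11431411  211.46144912]
0.2032444428069745 18.1917 [-0.7 -0.3 -0.1] [np.float64(-44.53252112709378), np.float64(37.12815319270218)]
```

View pics/p1v.png

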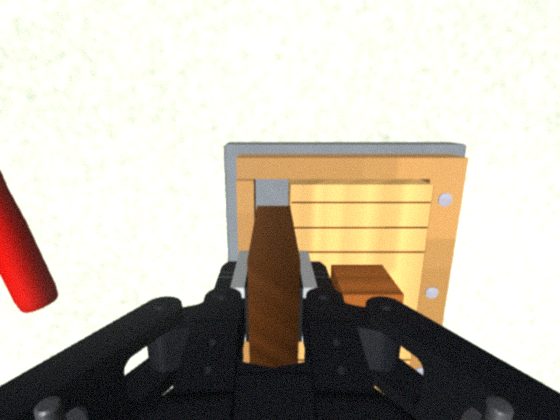

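The spacer is held upright, with its foot edge at x≈258–291 px, in line with the gap at 255–289 px. Now the guarded descent.

```bash
python3 - <<'E'
from h import *
f0=fj(); z=258
while z>228:
    z-=3 if z>246 else 1.5
    robot.move_straight(jig(-44.9,37,z),max_speed=30); f=fj(); s=monitor.observe()
    print(z,round(s["position"][2],1),f)
    if f[2]-f0[2]>6 or abs(f[0]-f0[0])>10: break
print(s["time"],s["gripper_width"])
E
```

```text
255 254.7 [ 0.5 -0.6 -0.8]
252 251.6 [ 0.2 -0.  -0.8]
249 248.7 [-1.4 -0.2 -0.5]
246 245.7 [-0.1  1.1 -0.4]
244.5 244.4 [-0.7 -0.5  0.2]
243.0 242.9 [-1.7 -0.5 -0.7]
241.5 241.4 [ 0.3  0.5 -0.8]
240.0 239.9 [ 0.1 -0.  -0.5]
238.5 238.4 [-0.4  0.1  0.2]
237.0 236.8 [0.2 0.2 0.2]
235.5 235.3 [-0.6 -1.1 -0.9]
234.0 233.8 [ 0.4 -0.1 -0.8]
232.5 232.3 [ 0.4 -0.6 -0.9]
231.0 231.5 [-0.   0.5  1.6]
229.5 231.4 [-3.9 -1.6 10.8]
21.9417 0.20159419260455957
```

```bash
python3 - <<'E'
from h import *
robot.move_straight(jig(-44.9,37,231.3),max_speed=30); hand.move_gripper(0.4)
robot.move_straight(jig(-44.9,37,310)); hand.move_gripper(0.0)
robot.goto(jig(-5,35,370),JQ); robot.dwell(.2); f=wrist("j4"); P,ok=cloud(f); sat=cv2.cvtColor(f["color"],cv2.COLOR_BGR2HSV)[...,1]
for n,lo,hi,z,s,c in (("tile",41.5,52,46,60,jig(0,0,0)),("hut",70,90,81,0,jig(5,0,0)),("spacer",86,105,96,0,jig(-45,36,0))):
    m=ok&(P[...,2]>lo)&(P[...,2]<hi)&(np.hypot(P[...,0]-c[0],P[...,1]-c[1])<(130 if n=="tile" else 38))&(sat>s)
    r=rect(ray_plane(biggest(m),z,f["intrinsics"],f["R"],f["t"])[:,:2]); print(n,r,(r[:2]-JC)@JX,(r[:2]-JC)@JY,np.median(P[...,2][m]))
print(monitor.observe()["time"])
cv2.imwrite('pics/j4v.png',cv2.convertScaleAbs(f["color"],alpha=1.8))
E
```

```text
tile [533.3  42.5  98.7 138.1 -17.3] -4.331042456075278 0.1098692116728242 44.572619129294765
hut [543.9  43.1  29.4  40.7 -17.5] 5.604480550843626 3.852245806697117 79.40322235396042
spacer [506.9  89.6  19.   45.4 -17.4] -43.60780844416664 37.15991176922878 94.38816678575037
24.2417
```

View pics/j4v.png

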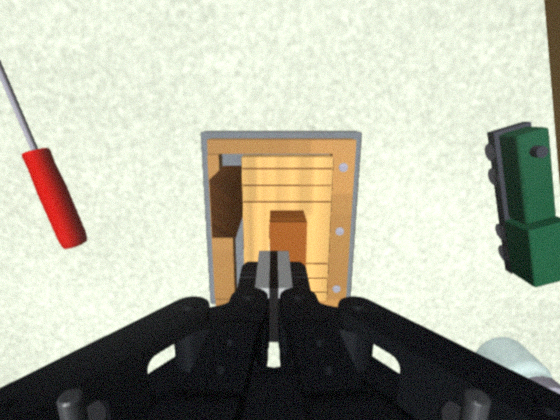

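The spacer stands in the wide gap (about (225,200)), beside the thin stop, with its top at 96 mm, so it's on the floor. The hut is at (288,235). Next I press on the roof with shut fingers.

```bash
python3 - <<'E'
from h import *
p=lambda z: jig(5.2,0,z)
robot.goto(p(300),JQ); robot.move_straight(p(260),max_speed=80); robot.dwell(.2); f0=fj(); z=260
print(f0,monitor.observe()["gripper_width"])
while z>238:
    z-=1; robot.move_straight(p(z),max_speed=20); robot.dwell(.1); f=fj()-f0; s=monitor.observe()
    print(z,round(s["position"][2],2),f.round(1))
    if f[2]>14: break
robot.dwell(.5); print(fj()-f0,monitor.observe()["position"],s["time"])
f=wrist("e1"); cv2.imwrite('pics/e1v.png',cv2.convertScaleAbs(f["color"],alpha=1.8))
E
```

```text
[ 1.1 -1.   0.4] 0.00373996704385241
259 259.07 [-1.9  1.6 -1.5]
258 257.96 [-1.8  1.  -1.6]
257 256.99 [-1.5  1.  -0.3]
256 256.0 [-0.8  0.5 -0.7]
255 255.0 [-1.2 -0.2 -0.1]
254 254.44 [-1.4  0.6  2.5]
253 253.21 [-0.6  0.9  3.3]
252 252.15 [-0.7  0.7  2.7]
251 251.15 [-0.6  1.7  4.2]
250 250.14 [-0.5  1.9  4.2]
249 249.2 [-0.4  0.7  4.7]
248 248.47 [-1.7  1.2  5.6]
247 248.39 [-4.   0.9 11.4]
246 248.4 [-6.8 -0.1 16.8]
[-6.9 -0.5 16. ] [542.74815029  39.55151796 248.38361836] 30.4083
```

View pics/e1v.png

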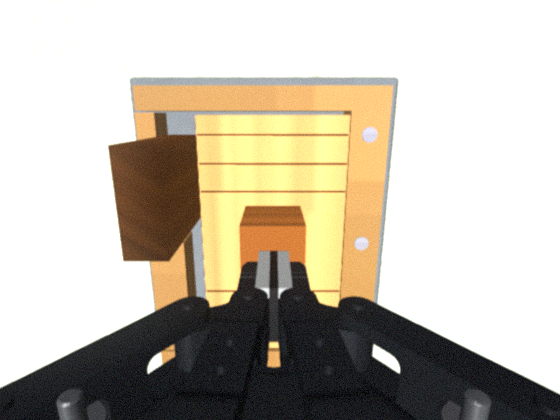

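The fingers press on the hut roof at (272,260). The deck is level with the fence, the tile touches the fence, and the spacer stands upright at (155,200). The pressing force is 16 N and the platen bottomed out after about 6 mm of travel.

```bash
python3 -c "
from h import *
print(fj()); print(ticket.sign_off())"
```

```text
[-5.8 -2.8 16.9]
the job is handed in; nothing more can be done
None
```

I handed the job in with the tile against the fence and pressed down flush under about 16 N on the hut roof, and the spacer upright in the wide gap; the sign-off returned no verdict.

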